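# Let the last coat hook into its recess in the coat rail

### The job

Finish the coat rail on the counter: pick up the loose zinc coat hook, lay its back plate flat on the painted face beside the empty middle recess, the same way up as the two hooks already fitted, and slide it along with light pressure, without lifting it again or lowering it in from above, until it drops into the recess. Leave it lying fully down and flush, and let go. Set it down slowly and go gently throughout, for the painted wood bruises easily, and leave the padlock, the hinges and the jar where they are.

Things in the scene. Friction and masses are not known exactly. Their poses are not given: they have to be found in the camera images.
- rail: Sage-green painted wooden coat rail, 320 x 100 x 20 mm, lying on its back on a black rubber bench mat (150 x 370 x 6 mm) that keeps it from sliding and gives 1 mm under 30 N. Origin: centre of its underside; z up, y along its length, x across it with +x towards its upper edge; painted face at z = +20 mm. Two hooks like the loose one are fitted flush at y = +120 and -120 mm, x = 0, prongs to +x; the face between is smooth.
- rail_face (a point): Middle of the rail's painted face (20 mm above the rail's origin, same axes). Near it is the empty recess, bare wood, 73 mm across the rail (x) by 39 mm along it (y), 5 mm deep, sharp edged, flat floored, square to the rail. It is centred across the rail (x = 0), but it was cut by hand: its centre is anywhere from y = -15 to +15 mm from this point.
- hook: Loose cast zinc coat hook, about 180 g, on its back plate. Origin: centre of the plate's underside, z up. Plate 70 (x) x 36 (y) x 5 mm: 1.5 mm play all round in the recess, flush when home. A flat-sided arm, 12 mm thick (y), x from -15 to +7 mm, stands on it up to z = 45 mm: pinch it along y. From its top a prong curls to x = +37 mm, highest z = 61 mm.
- hook_tip (a point): Centre of the ball at the end of the loose hook's prong, at (+28, 0, +52) mm in the hook's frame.
- padlock: Brass padlock lying flat, body 45 x 50 x 20 mm with a steel shackle reaching 59 mm to +x. Origin: centre of the brass body's underside. Bystander.
- hinge_a: Chrome butt hinge lying open, 52 x 63 mm, 8 mm high at the knuckle. Origin: centre of its underside. Bystander.
- hinge_b: A second chrome hinge like the first. Bystander.
- jar: Green glass jar of white nylon spacers with a metal cap, 70 mm across, 86 mm high. Origin: centre of its underside. Bystander.

How it is judged:
By the outcome, as a careful person would: the job done as asked, in the order asked, and still so for the second after the job is handed in, with the robot touching nothing.
It also fails if it takes over 64 s, if anything falls off the work surface, if the arm or the gripper's body presses on something with over 40 N, if the wrist force passes 120 N, or if a joint passes its speed limit or range.

### The arm

A 6-joint arm with a two-finger parallel gripper is mounted at the origin on the work surface. World frame = base frame: x ahead of the robot, y to its left, z up, the work surface at z = 0. Lengths are in mm, angles in degrees, forces in N, time in s.
With the tool pointing down it reaches from about 350 to 850 mm from the base axis. Payload 8.1 kg.
Tool frame: the origin (TCP) lies midway between the tips of the shut fingers; the grasp point (between the pads) lies 19 mm behind it (hold_point_z is the distance from the TCP to the grasp point, in mm); z points along the fingers, y is the direction in which the jaws open and shut (so a half turn about z gives the same grasp; the last joint's range is limited). The gripper opens to 85 mm and grips with 20 to 120 N. Pads are 22 mm wide; open, the fingers measure 114 mm over their backs; the gripper's body (76 mm by 85 mm) begins 54 mm behind the grasp point. The pads swing forward as they close: fully open they stand 13 mm farther back than shut.
Start: joints at [-75.768, 7.471, 85.268, -0, 87.261, -4.893], TCP at [196.601, -566.88, 231.292] pointing down, gripper open.
Joint ranges: [-169.43, 169.43], [-51.17, 129.36], [1.28, 143.12], [-76.62, 256.62], [0, 156.53], [-152.29, 152.29]. Speed limits (degrees/s): [136.94, 136.94, 159.86, 180, 180, 180].

### API

Orientations are given as [roll, pitch, yaw] about the fixed x, y, z axes, in that order (R = Rz(yaw) Ry(pitch) Rx(roll)).
In Python, from bench import sense, snapshot, camera_params, hand_in, hold_point_z gives the robot as it stands.
- The arm moves only by the tool servo_tool, never from a script. Its argument "motion" is a list of rows, each a list of 7 numbers: the finger opening in mm, from 0 to 85.4, then the shift along the tool's x, y, z in mm, then the turn, a rotation vector about the tool's x, y, z in rad. A call has 1 to 10 rows; each row shifts and turns the pose as measured when the row begins, along the tool's axes as they then stand; what a row does not reach is not made up. A row lasts 1/10 s, in which the tool goes at most 50 mm and 8.59 degrees, less where a joint would pass 70% of its speed; a pose out of reach is approached as far as the arm can. A call with a gripper value outside its range is refused whole. The fingers move at their own pace and stop on an object; "force" is the grip in N (left out, the last holds). Time passes only in rows, so rows that do not move let the fingers close. It gives the time, the measured TCP pose, the force and the opening at its end, in the units of the state.
- sense(): the state, without advancing time (a new reading comes with each control period).
- snapshot(name): name is "side" or "top" or "wrist"; returns the picture (480x640x3 uint8, blue, green, red); there is no depth.
- camera_params(name): a dict with "fx", "fy", "cx", "cy" (pixels), "R" (3x3) and "t" (3): a world point X has camera coordinates R X + t; the wrist camera has in their place "tool_from_camera" (4x4, takes a point from camera to tool coordinates, whose origin is the TCP and whose axes are the flange's). Camera axes: x right, y down, z forward; pixel columns grow to the right and rows downward; lengths in mm; the calibration is good to about 2 mm. The wrist camera is an equidistant fisheye: a pixel r from the principal point sees the ray r / f radians off the axis. A picture is of the moment at which its call begins: read the wrist's pose just before it. camera_params takes no time and is no camera call.
- hand_in(): hands the job in, once; it reports no verdict.
The state is a dict: "time": time; "joint_pos": joint angles; "qd": joint speeds; "joint_efforts": joint torques, N m; "tool_pos": TCP position; "tcp_rot": TCP orientation; "ft_force": force on the tool from outside, world axes, zero at the start; "wrist_torque": the same for the moment, N m; "finger_gap": finger opening in mm.
Only numpy, scipy, OpenCV 4.12 (cv2) and the standard library are available. Lean on these libraries where they do the work, as an engineer would, in place of code of your own. Each camera call takes 0.05 s, during which the arm holds its last target. There are 200 camera calls.

## Working session

There is one attempt and no reset: what is moved stays moved. The work goes in short steps, Python scripts to look and compute and a tool call to move; the robot and the scene stay as the last step left them, time stands still between calls to the robot, and variables do not carry over. Pictures are saved under pics/ and viewed, about 8 in all and at most 12, crops included, and the job is handed in when it is done.

Besides the shell and the picture viewer there is one more tool, called after ">>>" as name(argument=value, ...), one argument or row to a line, values as JSON. servo_tool: Moves the arm, as the interface text tells. Its arguments: {"type":"object","properties":{"motion":{"type":"array"},"force":{"type":"number"}},"required":["motion"]}

```bash
mkdir -p pics
python3 - <<'E'
from bench import *
import cv2,numpy as np
for n in ("top","side"):
    im=snapshot(n); cv2.imwrite(f"pics/{n}0.png",im)
    p=camera_params(n); print(n,{k:np.round(np.array(v),3).tolist() for k,v in p.items()})
print(camera_params("wrist")); print(hold_point_z); print(sense())
E
```

```text
top {'fx': 471.817, 'fy': 471.817, 'cx': 321.318, 'cy': 240.971, 'R': [[-0.023, -1.0, -0.01], [-0.99, 0.024, -0.138], [0.139, 0.007, -0.99]], 't': [5.504, 554.27, 833.252]}
side {'fx': 605.855, 'fy': 605.855, 'cx': 333.518, 'cy': 242.245, 'R': [[-0.981, -0.194, 0.0], [-0.151, 0.759, -0.634], [0.123, -0.622, -0.773]], 't': [535.823, 103.625, 1325.447]}
{'fx': 371.64829954431775, 'fy': 371.64829954431775, 'cx': 324.7098927254671, 'cy': 237.78703460946565, 'tool_from_camera': array([[-7.00514157e-04, -9.55110214e-01, -2.96249875e-01,
         7.53517723e+01],
       [ 9.99999701e-01, -5.72213689e-04, -5.19786916e-04,
        -5.78335340e-01],
       [ 3.26935558e-04, -2.96250151e-01,  9.55110329e-01,
        -1.42120974e+02],
       [ 0.00000000e+00,  0.00000000e+00,  0.00000000e+00,
         1.00000000e+00]])}
18.700000000000003
{'time': 0.1, 'joint_pos': array([-7.57664343e+01,  7.51196842e+00,  8.53226806e+01,  1.49494892e-03,
        8.72622113e+01, -4.89257620e+00]), 'qd': array([-0.02237443, -0.18031207, -0.20455542, -0.06527217, -0.06891729,
       -0.07095378]), 'joint_efforts': array([ 8.76051527e-04, -5.70953214e+01, -5.01941264e+01, -2.66668667e-04,
        8.09808058e-03, -3.12031318e-05]), 'tool_pos': array([ 196.50206445, -566.38567225,  230.3404003 ]), 'tcp_rot': array([-1.79903620e+02, -9.74867866e-03,  1.91260610e+01]), 'ft_force': array([ 1.39541745, -0.08861387, -0.71688031]), 'wrist_torque': array([-0.02633077, -0.00540759,  0.00403036]), 'finger_gap': 85.72014159226767}
```

View pics/top0.png

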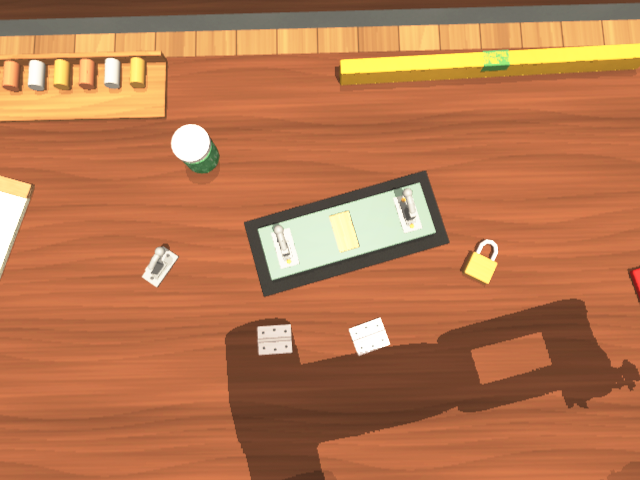

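View pics/side0.png

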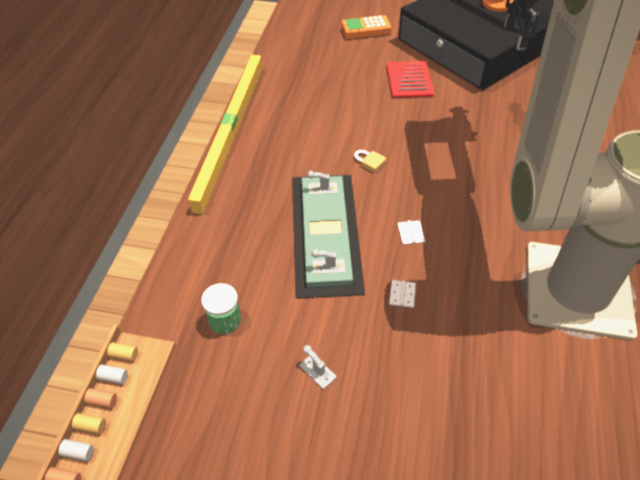

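Top: rail centred about (347,232), tan recess (345,231), prongs pointing up and slightly left; loose hook at (160,267), prong towards up-left/up; jar (197,150), padlock (481,267), hinges (275,340), (370,336). Next step: measure.

```bash
cat > h.py <<'E'
import cv2,numpy as np
from bench import *
from scipy.spatial.transform import Rotation as Ro
def cast(uv,z,name,pose=None):
    uv=np.atleast_2d(uv).astype(float);p=camera_params(name)
    q=(uv-[p["cx"],p["cy"]])/[p["fx"],p["fy"]]
    if name=="wrist":
        r=np.linalg.norm(q,axis=1,keepdims=True);d=np.hstack([q/np.maximum(r,1e-9)*np.sin(r),np.cos(r)])
        T=p["tool_from_camera"];R=Ro.from_euler("xyz",pose["tcp_rot"],degrees=True).as_matrix()
        D=d@T[:3,:3].T@R.T;C=R@T[:3,3]+pose["tool_pos"]
    else:
        R=np.array(p["R"]);d=np.hstack([q,np.ones((len(q),1))]);D=d@R;C=-R.T@np.array(p["t"])
    return (C+D*((z-C[2])/D[:,2:]))[:,:2]
def big(m,box=None):
    if box: k=np.zeros_like(m);x0,y0,x1,y1=box;k[y0:y1,x0:x1]=1;m=m*k
    c,_=cv2.findContours(m,cv2.RETR_EXTERNAL,cv2.CHAIN_APPROX_NONE)
    return max(c,key=cv2.contourArea)
def rect(pts):
    (c,s,a)=cv2.minAreaRect(pts.astype(np.float32));b=cv2.boxPoints((c,s,a))
    e=b[1]-b[0] if np.linalg.norm(b[1]-b[0])>np.linalg.norm(b[2]-b[1]) else b[2]-b[1]
    return np.round(c,1),np.round(sorted(s),1),round(float(np.degrees(np.arctan2(e[1],e[0]))),1)
E
python3 - <<'E'
from h import *
im=cv2.imread("pics/top0.png");hsv=cv2.cvtColor(im,cv2.COLOR_BGR2HSV)
g=cv2.inRange(hsv,(45,30,80),(90,255,255));c=big(cv2.morphologyEx(g,cv2.MORPH_CLOSE,np.ones((9,9))),(230,160,460,310))
print("rail",rect(cast(c[:,0],26,"top")))
t=cv2.inRange(hsv,(15,60,150),(30,200,255));c=big(t,(325,205,365,260));print("recess",rect(cast(c[:,0],26,"top")),rect(cast(c[:,0],21,"top")))
h=cv2.inRange(hsv,(0,0,90),(180,75,255));c=big(h,(130,235,190,295));print("hook",rect(cast(c[:,0],5,"top")))
a=cv2.resize(im[235:295,130:190],(480,480),interpolation=cv2.INTER_CUBIC)
s=cv2.imread("pics/side0.png");b=cv2.resize(s[335:395,290:350],(480,480)[:2],interpolation=cv2.INTER_CUBIC)
m=cv2.cvtColor(cv2.resize(h[235:295,130:190],(480,480)),cv2.COLOR_GRAY2BGR)
cv2.imwrite("pics/c1.png",cv2.resize(np.hstack([a,b,m]),(798,266)))
E
```

```text
rail (array([574.9, -54.5]), array([103.3, 320.9]), -75.1)
recess (array([574.3, -51.1]), array([37.7, 72.9]), 16.4) (array([575.1, -51.3]), array([38. , 73.3]), 16.4)
hook (array([519.4, 305.7]), array([45.3, 71.2]), -33.2)
```

View pics/c1.png

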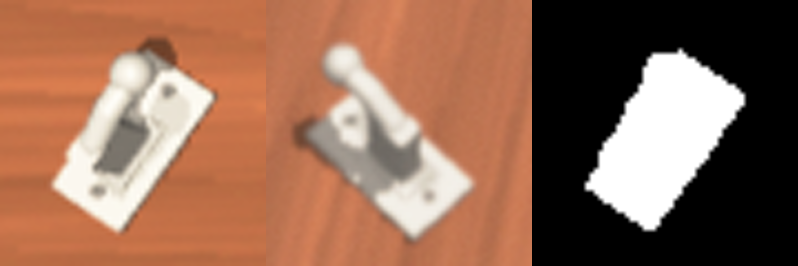

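Mask plate corners give the hook yaw about -33° with the ball towards +x/-y (up-right), centre near pixel (160,267). Moving towards it at height.

>>> servo_tool(
  motion=[
    [85,29,-35,0,0,0,0],
    [85,29,-35,0,0,0,0],
    [85,29,-35,0,0,0,0],
    [85,29,-35,0,0,0,0],
    [85,29,-35,0,0,0,0],
    [85,29,-35,0,0,0,0],
    [85,29,-35,0,0,0,0],
    [85,29,-35,0,0,0,0],
    [85,29,-35,0,0,0,0],
    [85,29,-35,0,0,0,0],
  ],
)

```text
time: 1.1
tool_pos: [356.8, -127.6, 225.1]
tcp_rot: [-179.3, 0.0, 18.5]
ft_force: [0.5, 0.1, 0.2]
finger_gap: 85.2
```

```bash
cat >> h.py <<'E'
def delta(xyz,yaw,s=None):
    "tool-frame shift and turn to TCP target xyz pointing down with yaw (deg)"
    s=s or sense();R=Ro.from_euler("xyz",s["tcp_rot"],degrees=True)
    sh=R.inv().apply(np.array(xyz)-s["tool_pos"]);ro=(R.inv()*Ro.from_euler("xyz",[180,0,yaw],degrees=True)).as_rotvec()
    print("t",round(s["time"],2),"pos",s["tool_pos"].round(2),"rot",s["tcp_rot"].round(2),"F",s["ft_force"].round(1),"gap",round(s["finger_gap"],1))
    print("shift",sh.round(2),"turn rad",ro.round(4))
E
python3 - <<'E'
from h import *
f=798/180
P=lambda x,y:(130+x/f,235+y/f)
q=cast([P(52,186),P(122,232),P(216,95)],5,"top");print(q)
c=(q[0]+q[2])/2;e=q[2]-q[1];print("hook",c,np.degrees(np.arctan2(e[1],e[0])),np.linalg.norm(e),np.linalg.norm(q[0]-q[1]))
delta([c[0],c[1],180],-33)
E
```

```text
[[497.93304733 336.63809108]
 [477.51524385 305.93744059]
 [535.61513423 266.67413646]]
hook [516.77409078 301.65611377] -34.050420214927826 70.12278027571074 36.870267689097055
t 1.1 pos [ 356.79 -127.64  225.11] rot [-1.7935e+02  3.0000e-02  1.8520e+01] F [0.5 0.1 0.2] gap 85.2
shift [ 288.11 -355.69   49.  ] turn rad [-0.0103  0.0057  0.8993]
```

>>> servo_tool(
  motion=[
    [85,29,-36,4,0,0,0],
    [85,29,-36,4,0,0,0],
    [85,29,-36,4,0,0,0],
    [85,29,-36,4,0,0,0],
    [85,29,-36,4,0,0,0],
    [85,29,-36,4,0,0,0],
    [85,29,-36,4,0,0,0],
    [85,29,-36,4,0,0,0],
    [85,28,-34,4,0,0,0],
    [85,22,-25,4,0,0,0],
  ],
)

```text
time: 2.1
tool_pos: [514.7, 312.7, 185.3]
tcp_rot: [-179.5, -0.0, 18.7]
ft_force: [0.5, 0.1, 0.4]
finger_gap: 85.3
```

>>> servo_tool(
  motion=[
    [85,0,0,0,-0.01,0.006,0.13],
    [85,0,0,0,0,0,0.13],
    [85,0,0,0,0,0,0.13],
    [85,0,0,0,0,0,0.13],
    [85,0,0,0,0,0,0.13],
    [85,0,0,0,0,0,0.13],
    [85,0,0,0,0,0,0.12],
    [85,0,0,0,0,0,0],
  ],
)

```text
time: 2.9
tool_pos: [511.1, 317.3, 176.4]
tcp_rot: [179.6, 0.1, -34.5]
ft_force: [-0.7, -0.0, 0.3]
finger_gap: 85.0
```

Run:
```python
from h import *
delta([513.5,304,100],-34)
s=sense();im=snapshot("wrist");cv2.imwrite("pics/w1.png",im);np.save("w1.npy",np.r_[s["tool_pos"],s["tcp_rot"]])
```

```text
t 2.9 pos [511.09 317.31 176.45] rot [ 1.7956e+02  1.2000e-01 -3.4500e+01] F [-0.7 -0.   0.3] gap 85.0
shift [ 9.69  9.02 76.5 ] turn rad [ 0.0076  0.0022 -0.0087]
```

View pics/w1.png

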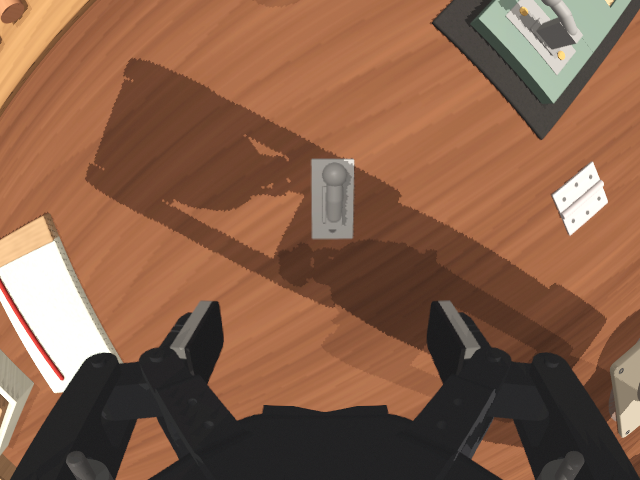

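Wrist view: plate corners about (312,159),(353,159),(353,238),(312,239), ball at (335,175); well aligned with the tool. Zero-shift rows sag about 1 mm each, which I'll allow for.

Run:
```python
from h import *
a=np.load("w1.npy");s={"tool_pos":a[:3],"tcp_rot":a[3:]}
im=cv2.imread("pics/w1.png");hsv=cv2.cvtColor(im,cv2.COLOR_BGR2HSV)
m=cv2.inRange(hsv,(0,0,90),(180,60,255));c=big(m,(295,145,370,255))
r=rect(cast(c[:,0],5,"wrist",s));print(r)
c0=np.array(r[0]);y=np.radians(r[2]);g=c0-4*np.array([np.cos(y),np.sin(y)]);print(g)
delta([g[0],g[1],60],r[2])
```

```text
(array([516.6, 304.3]), array([35.7, 69.8]), -34.2)
[513.2916777  306.54833351]
t 2.95 pos [511.06 317.26 176.4 ] rot [ 1.7956e+02  1.3000e-01 -3.4270e+01] F [-0.1 -0.1  0.4] gap 85.0
shift [  8.13   6.7  116.44] turn rad [ 0.0077  0.0022 -0.0012]
```

>>> servo_tool(
  motion=[
    [85,2,1.5,18,0.008,0.002,0],
    [85,2,1.5,18,0,0,0],
    [85,2,1.5,18,0,0,0],
    [85,2,1.5,18,0,0,0],
    [85,0,0,16,0,0,0],
    [85,0,0,10,0,0,0],
    [85,0,0,6,0,0,0],
    [85,0,0,0,0,0,0],
  ],
)

```text
time: 3.75
tool_pos: [514.5, 307.9, 68.3]
tcp_rot: [-179.9, -0.0, -32.8]
ft_force: [0.3, -0.1, 0.3]
finger_gap: 84.9
```

Run:
```python
from h import *
delta([513.3,306.5,13],-34.2)
```

```text
t 3.75 pos [514.48 307.92  68.33] rot [-179.92   -0.    -32.83] F [ 0.3 -0.1  0.3] gap 84.9
shift [-0.22  1.91 55.33] turn rad [-0.0013 -0.      0.0239]
```

>>> servo_tool(
  motion=[
    [85,0,1,12,0,0,0.012],
    [85,0,0.5,12,0,0,0.012],
    [85,0,0.4,12,0,0,0],
    [85,0,0,10,0,0,0],
    [85,0,0,4,0,0,0],
    [85,0,0,-0.5,0,0,0],
  ],
)

```text
time: 4.35
tool_pos: [514.3, 307.0, 15.8]
tcp_rot: [-179.8, -0.1, -34.3]
ft_force: [-0.6, -0.1, 0.1]
finger_gap: 85.0
```

Run:
```python
from h import *
delta([513.3,306.5,13],-34.2)
```

```text
t 4.35 pos [514.33 307.02  15.84] rot [-1.7981e+02 -6.0000e-02 -3.4270e+01] F [-0.6 -0.1  0.1] gap 85.0
shift [-0.56  1.02  2.84] turn rad [-0.0034 -0.0011 -0.0012]
```

>>> servo_tool(
  motion=[
    [60,-0.3,0.8,0,0,0,0],
    [40,-0.2,0.2,-0.5,0,0,0],
    [25,0,0,-0.8,0,0,0],
    [16,0,0,-0.8,0,0,0],
    [8,0,0,-0.8,0,0,0],
    [8,0,0,-0.8,0,0,0],
    [8,0,0,-0.8,0,0,0],
  ],
  force=40,
)

```text
time: 5.05
tool_pos: [514.3, 306.9, 22.5]
tcp_rot: [-179.7, -0.1, -34.3]
ft_force: [0.3, 1.0, -1.2]
finger_gap: 11.4
```

Run:
```python
from h import *
delta([513.3,306.5,13],-34.2)
```

```text
t 5.05 pos [514.35 306.95  22.46] rot [-1.7968e+02 -1.3000e-01 -3.4260e+01] F [ 0.3  1.  -1.2] gap 11.4
shift [-0.64  1.01  9.45] turn rad [-0.0056 -0.0024 -0.0011]
```

Run:
```python
from h import *
delta([513.3,306.5,13],-34.2)
a=snapshot("wrist")[130:430,170:490];b=cv2.resize(snapshot("side")[320:410,270:366],None,fx=3.33,fy=3.33,interpolation=cv2.INTER_CUBIC)[:300,:320]
cv2.imwrite("pics/c2.png",np.hstack([a,b]))
```

```text
t 5.05 pos [514.35 306.95  22.46] rot [-1.7968e+02 -1.3000e-01 -3.4260e+01] F [ 0.3  1.  -1.2] gap 11.4
shift [-0.64  1.01  9.45] turn rad [-0.0056 -0.0024 -0.0011]
```

View pics/c2.png

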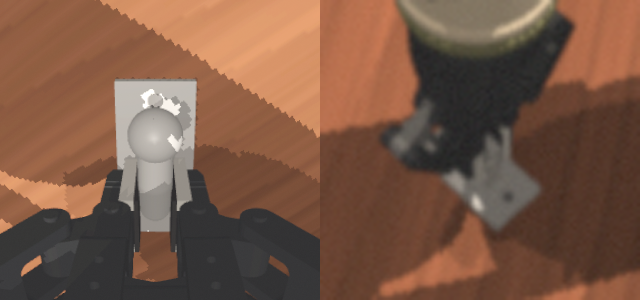

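Gripped centrally on the arm. The tool rose while closing, so I'll lower gently to find contact, then regrasp lower.

>>> servo_tool(
  motion=[
    [8,0,0,1,0,0,0],
    [8,0,0,1,0,0,0],
    [8,0,0,1,0,0,0],
  ],
)

```text
time: 5.45
tool_pos: [514.5, 307.1, 20.7]
tcp_rot: [-179.7, -0.1, -34.3]
ft_force: [-6.1, -3.3, 14.7]
finger_gap: 11.0
```

>>> servo_tool(
  motion=[
    [8,0,0,1,0,0,0],
    [8,0,0,0,0,0,0],
    [8,0,0,0,0,0,0],
  ],
)

```text
time: 5.75
tool_pos: [514.7, 307.2, 20.8]
tcp_rot: [-179.7, -0.1, -34.3]
ft_force: [1.0, -0.3, -0.7]
finger_gap: 11.3
```

>>> servo_tool(
  motion=[
    [30,0,0,0,0,0,0],
    [30,0,0,0,0,0,0],
    [30,0,0,2,0,0,0],
    [30,0,0,3,0,0,0],
    [30,0,0,1,0,0,0],
    [30,0,0,0,0,0,0],
    [30,0,0,0,0,0,0],
  ],
)

```text
time: 6.45
tool_pos: [514.9, 307.3, 13.9]
tcp_rot: [-179.7, -0.2, -34.3]
ft_force: [0.7, -0.9, 0.1]
finger_gap: 30.0
```

>>> servo_tool(
  motion=[
    [8,0,0,0,0,0,0],
    [8,0,0,0,0,0,0],
    [8,0,0,0,0,0,0],
    [8,0,0,0,0,0,0],
  ],
  force=50,
)

```text
time: 6.85
tool_pos: [515.0, 307.3, 14.0]
tcp_rot: [-179.7, -0.2, -34.2]
ft_force: [-0.4, -0.9, 0.1]
finger_gap: 11.1
```

Gripped low and flat, TCP 14 mm above the plate's underside. Lifting.

>>> servo_tool(
  motion=[
    [8,0,0,-5,0,0,0],
    [8,0,0,-12,0,0,0],
    [8,0,0,-16,0,0,0],
    [8,0,0,-18,0,0,0],
    [8,0,0,-18,0,0,0],
    [8,0,0,-18,0,0,0],
    [8,0,0,-14,0,0,0],
    [8,0,0,-8,0,0,0],
    [8,0,0,0,0,0,0],
  ],
)

```text
time: 7.75
tool_pos: [514.8, 307.2, 135.4]
tcp_rot: [-179.5, -0.3, -34.3]
ft_force: [-0.9, 1.1, -2.6]
finger_gap: 11.4
```

Run:
```python
from h import *
y=np.radians(14.9);ex=np.array([np.cos(y),np.sin(y)]);ey=np.array([-np.sin(y),np.cos(y)])
t=np.array([574.9,-54.5])+54*ey-4*ex;print(t)
delta([t[0],t[1],128],14.9)
```

```text
[557.14932485  -3.34422289]
t 7.75 pos [514.85 307.24 135.36] rot [-179.48   -0.26  -34.25] F [-0.9  1.1 -2.6] gap 11.4
shift [209.73 232.98   6.18] turn rad [-0.0066 -0.0082 -0.8578]
```

>>> servo_tool(
  motion=[
    [8,10,11,0,0,0,0],
    [8,18,20,0,0,0,0],
    [8,22,25,0,0,0,0],
    [8,22,25,0,0,0,0],
    [8,22,25,0,0,0,0],
    [8,22,25,0,0,0,0],
    [8,22,25,0,0,0,0],
    [8,22,25,0,0,0,0],
    [8,20,22,0,0,0,0],
    [8,14,15,0,0,0,0],
  ],
)

```text
time: 8.75
tool_pos: [546.1, 2.2, 123.9]
tcp_rot: [179.9, 0.4, -34.0]
ft_force: [0.2, -0.1, -3.4]
finger_gap: 11.5
```

>>> servo_tool(
  motion=[
    [8,5,6,0,0,0,-0.06],
    [8,0,0,0,0,0,-0.1],
    [8,0,0,0,0,0,-0.12],
    [8,0,0,0,0,0,-0.12],
    [8,0,0,0,0,0,-0.12],
    [8,0,0,0,0,0,-0.12],
    [8,0,0,0,0,0,-0.11],
    [8,0,0,0,0,0,-0.07],
    [8,0,0,0,0,0,-0.02],
    [8,0,0,0,0,0,0],
  ],
)

```text
time: 9.75
tool_pos: [535.8, -18.0, 111.0]
tcp_rot: [-179.5, 1.6, 15.5]
ft_force: [0.4, 0.2, -1.5]
finger_gap: 11.3
```

Run:
```python
from h import *
delta([557.1,-3.3,90],14.9)
s=sense();im=snapshot("wrist");cv2.imwrite("pics/w2.png",im);np.save("w2.npy",np.r_[s["tool_pos"],s["tcp_rot"]])
```

```text
t 9.75 pos [535.8  -17.98 110.96] rot [-179.53    1.58   15.47] F [ 0.4  0.2 -1.5] gap 11.3
shift [25.01 -8.3  20.34] turn rad [-0.008   0.0277  0.0098]
```

View pics/w2.png

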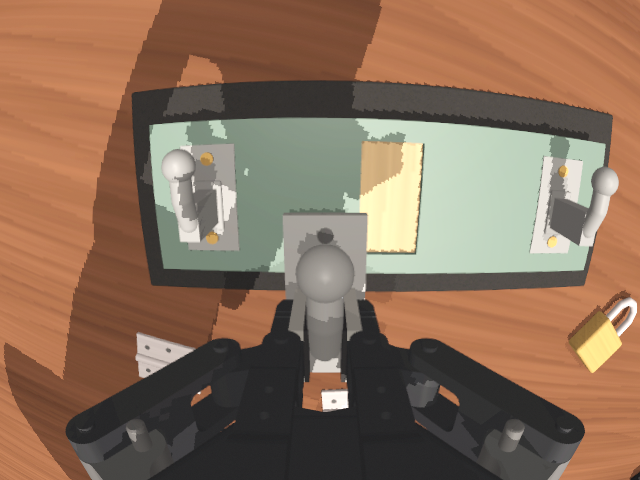

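Wrist view: held plate front corners (284,213),(367,213); recess top edge about (361–423,142), lower right corner (417,254); the fitted plates at left (180–239,144–250) and right (530–582,157–254).

```bash
cat >> h.py <<'E'
def tool_cast(uv,zt):
    "pixels of the wrist camera onto the tool plane z=zt (tool coordinates)"
    return cast(uv,zt,"wrist",{"tcp_rot":np.zeros(3),"tool_pos":np.zeros(3)})
def edge(gray,a,b,n=30,w=7):
    "subpixel strongest step across the segment a-b; returns points"
    a,b=np.array(a,float),np.array(b,float);d=(b-a)/np.linalg.norm(b-a);nn=np.array([-d[1],d[0]]);o=[]
    for t in np.linspace(.08,.92,n):
        k=np.arange(-w,w+.1,.5);q=a+t*(b-a)+k[:,None]*nn
        v=cv2.remap(gray,q[None,:,0].astype(np.float32),q[None,:,1].astype(np.float32),cv2.INTER_LINEAR)[0].astype(float)
        g=np.abs(np.gradient(cv2.GaussianBlur(v[None],(5,1),0)[0]));o.append(q[g.argmax()])
    return np.array(o)
def line(p):
    vx,vy,x,y=cv2.fitLine(p.astype(np.float32),cv2.DIST_HUBER,0,.01,.01).ravel();return np.array([x,y]),np.array([vx,vy])
E
python3 - <<'E'
from h import *
a=np.load("w2.npy");s={"tool_pos":a[:3],"tcp_rot":a[3:]}
im=cv2.imread("pics/w2.png");g=im[:,:,0];gr=cv2.cvtColor(im,cv2.COLOR_BGR2GRAY)
W=lambda p:cast(p,26,"wrist",s)
def rep(n,e,W=W):
    p,d=line(W(e));print(n,p.round(2),"ang",round(float(np.degrees(np.arctan2(d[1],d[0])))%180,2));return p,d
R=rep("rec right",edge(g,(423,144),(418,252)))
T=rep("rec top",edge(g,(380,142),(422,143)))
B=rep("rec bot",edge(g,(371,252),(417,254)))
L=rep("fitL right",edge(gr,(234,146),(239,249)))
Q=rep("fitR left",edge(gr,(544,158),(531,250)))
RT=rep("rail top",edge(gr,(420,121),(600,142)))
RB=rep("rail bot",edge(gr,(430,270),(580,271)))
y=np.radians(14.9);ex=np.array([np.cos(y),np.sin(y)]);ey=np.array([-np.sin(y),np.cos(y)])
for n,v in dict(R=R,L=L,Q=Q,T=T,B=B,RT=RT,RB=RB).items(): print(n,"x,y along rail",(v[0]@ex).round(2),(v[0]@ey).round(2))
print("hook front tool",np.median(tool_cast(edge(gr,(286,213),(365,213)),9),0),"sides",[np.median(tool_cast(edge(gr,p,q,w=4),9),0) for p,q in(((284,215),(286,275)),((367,215),(366,275)))])
cv2.imwrite("pics/c3.png",cv2.resize(im[125:285,270:440],None,fx=3.5,fy=3.5,interpolation=cv2.INTER_CUBIC))
E
```

```text
rec right [579.52 -67.37] ang 14.83
rec top [610.31 -46.23] ang 104.72
rec bot [538.34 -59.31] ang 104.7
fitL right [538.18  42.86] ang 14.57
fitR left [ 602.91 -151.67] ang 14.71
rail top [ 639.78 -104.61] ang 104.82
rail bot [ 548.08 -149.24] ang 104.92
R x,y along rail 542.71 -214.12
L x,y along rail 531.11 -96.96
Q x,y along rail 543.64 -301.6
T x,y along rail 577.9 -201.61
B x,y along rail 504.99 -195.75
RT x,y along rail 591.37 -265.6
RB x,y along rail 491.28 -285.15
hook front tool [38.45877365 -0.30240566] sides [array([ 25.19500302, -18.57085492]), array([25.20083154, 17.23250047])]
```

View pics/c3.png

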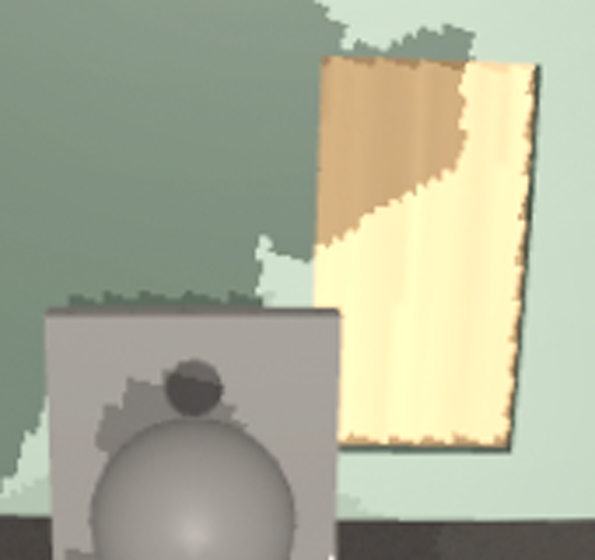

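Consistent: rail yaw 14.8°, recess centred at x≈0 and y≈+4.7 mm; the recess is a clean 72.9 mm across. Hook sits at tool (3.5,-0.5). Landing on the +y side, clear of the recess.

```bash
cat >> h.py <<'E'
Y=np.radians(14.8);EX=np.array([np.cos(Y),np.sin(Y)]);EY=np.array([-np.sin(Y),np.cos(Y)])
RC=np.array([610.31,-46.23])@EX/2+np.array([538.34,-59.31])@EX/2   # recess centre across (x)
RY=np.array([579.52,-67.37])@EY+19.5                              # recess centre along (y)
def goto(dy,z,hx=3.5,hy=-0.5,dx=0,yaw=14.8,s=None):
    "TCP move so that hook centre is dy along rail from recess centre"
    s=s or sense();Rt=Ro.from_euler("xyz",[-179.7,-0.2,yaw],degrees=True)
    o=Rt.apply([hx,hy,0])[:2];t=EX*(RC+dx)+EY*(RY+dy)-o
    R=Ro.from_euler("xyz",s["tcp_rot"],degrees=True)
    print("t",round(s["time"],2),"pos",s["tool_pos"].round(2),"rot",s["tcp_rot"].round(2),"F",s["ft_force"].round(1),"gap",round(s["finger_gap"],1))
    print("shift",R.inv().apply(np.r_[t,z]-s["tool_pos"]).round(2),"turn",(R.inv()*Rt).as_rotvec().round(4))
E
python3 - <<'E'
from h import *
print(RC,RY); goto(51,62)
E
```

```text
541.7909700139844 -193.67081732923177
t 9.8 pos [535.7  -17.97 110.88] rot [-179.53    1.6    15.43] F [-1.  -0.4 -2.1] gap 11.4
shift [ 26.43 -10.38  48.25] turn [-0.0028  0.0314  0.0108]
```

>>> servo_tool(
  motion=[
    [8,4,-2,2,0,0.008,0.003],
    [8,6,-2.5,4,0,0.008,0.003],
    [8,6,-2.5,6,0,0.008,0.003],
    [8,4,-1.5,8,0,0.007,0.002],
    [8,2,-1,8,0,0,0],
    [8,0,0,6,0,0,0],
    [8,0,0,3,0,0,0],
    [8,0,0,0,0,0,0],
    [8,0,0,0,0,0,0],
  ],
)

```text
time: 10.7
tool_pos: [554.9, -1.2, 68.6]
tcp_rot: [-179.5, -0.2, 14.5]
ft_force: [0.3, -0.0, -1.7]
finger_gap: 11.5
```

Run:
```python
from h import *
goto(51,45)
```

```text
t 10.7 pos [554.88  -1.2   68.55] rot [-179.49   -0.19   14.53] F [ 0.3 -0.  -1.7] gap 11.5
shift [ 2.05  0.46 23.56] turn [-0.0036  0.0002 -0.0047]
```

>>> servo_tool(
  motion=[
    [8,0.7,0.2,3,-0.002,0,-0.003],
    [8,0.7,0.2,4,-0.002,0,-0.002],
    [8,0.5,0.1,4,0,0,0],
    [8,0,0,4,0,0,0],
    [8,0,0,3,0,0,0],
    [8,0,0,1,0,0,0],
    [8,0,0,0,0,0,0],
    [8,0,0,0,0,0,0],
  ],
)

```text
time: 11.5
tool_pos: [557.6, -1.4, 48.7]
tcp_rot: [-179.8, -0.3, 14.8]
ft_force: [-0.8, -0.5, -1.9]
finger_gap: 11.5
```

Run:
```python
from h import *
goto(51,41)
```

```text
t 11.5 pos [557.61  -1.42  48.72] rot [-179.77   -0.26   14.82] F [-0.8 -0.5 -1.9] gap 11.5
shift [-0.5  -0.61  7.72] turn [ 0.0013 -0.0011  0.0004]
```

>>> servo_tool(
  motion=[
    [8,-0.3,-0.3,1,0,0,0],
    [8,0,0,1,0,0,0],
    [8,0,0,1,0,0,0],
    [8,0,0,1,0,0,0],
    [8,0,0,0.6,0,0,0],
    [8,0,0,0.3,0,0,0],
  ],
)

```text
time: 12.1
tool_pos: [557.7, -1.2, 44.0]
tcp_rot: [-179.8, -0.3, 14.8]
ft_force: [-0.3, -0.5, -2.2]
finger_gap: 11.2
```

>>> servo_tool(
  motion=[
    [8,0,0,0.3,0,0,0],
    [8,0,0,0.3,0,0,0],
    [8,0,0,0.3,0,0,0],
    [8,0,0,0.3,0,0,0],
  ],
)

```text
time: 12.5
tool_pos: [557.7, -1.2, 42.7]
tcp_rot: [-179.8, -0.3, 14.8]
ft_force: [0.7, 0.4, -2.3]
finger_gap: 11.1
```

>>> servo_tool(
  motion=[
    [8,0,0,0.3,0,0,0],
    [8,0,0,0.3,0,0,0],
    [8,0,0,0.3,0,0,0],
    [8,0,0,0.3,0,0,0],
    [8,0,0,0.3,0,0,0],
    [8,0,0,0.3,0,0,0],
  ],
)

```text
time: 13.1
tool_pos: [557.8, -1.2, 40.9]
tcp_rot: [-179.8, -0.3, 14.8]
ft_force: [0.1, 0.4, -2.4]
finger_gap: 11.6
```

>>> servo_tool(
  motion=[
    [8,0,0,0.3,0,0,0],
    [8,0,0,0.3,0,0,0],
    [8,0,0,0.3,0,0,0],
  ],
)

```text
time: 13.4
tool_pos: [557.8, -1.2, 39.9]
tcp_rot: [-179.8, -0.3, 14.8]
ft_force: [-1.1, -0.0, -0.2]
finger_gap: 11.5
```

>>> servo_tool(
  motion=[
    [8,0,0,0.3,0,0,0],
    [8,0,0,0.2,0,0,0],
  ],
)

```text
time: 13.6
tool_pos: [557.9, -1.2, 39.9]
tcp_rot: [-179.8, -0.3, 14.8]
ft_force: [-0.8, 0.4, 1.7]
finger_gap: 11.7
```

Run:
```python
from h import *
goto(51,39.5)
s=sense();im=snapshot("wrist");cv2.imwrite("pics/w3.png",im);np.save("w3.npy",np.r_[s["tool_pos"],s["tcp_rot"]])
cv2.imwrite("pics/w3c.png",cv2.resize(im[60:340,180:580],None,fx=2,fy=2,interpolation=cv2.INTER_CUBIC))
```

```text
t 13.6 pos [557.89  -1.2   39.86] rot [-179.8    -0.33   14.82] F [-0.8  0.4  1.7] gap 11.7
shift [-0.79 -0.5   0.35] turn [ 0.0017 -0.0023  0.0003]
```

View pics/w3c.png

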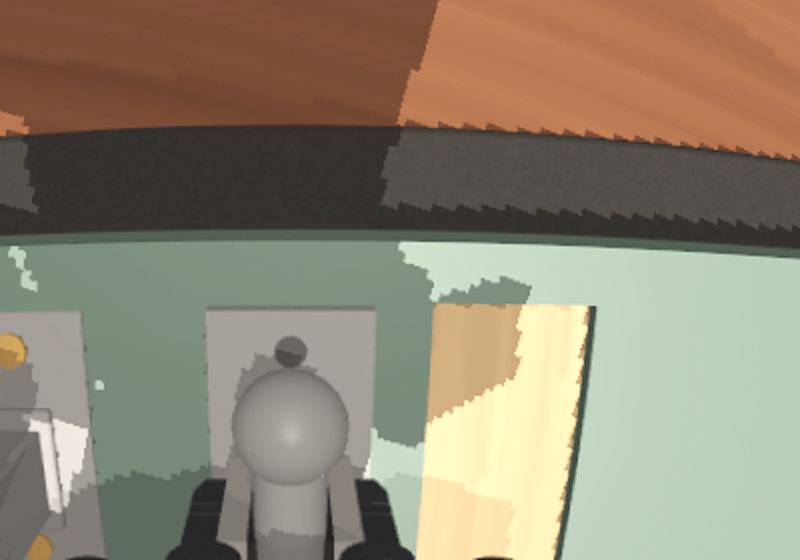

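The plate lies flat on the painted face, left (+y side) of the recess with about a 14 mm gap; its front edge (crop y≈307) nearly lines up with the recess edge (y≈304). Measuring the alignment.

```bash
cat > al.py <<'E'
from h import *
a=np.load("w3.npy");s={"tool_pos":a[:3],"tcp_rot":a[3:]}
im=cv2.imread("pics/w3.png");g=im[:,:,0];gr=cv2.cvtColor(im,cv2.COLOR_BGR2GRAY)
def rep(n,e,z):
    p,d=line(cast(e,z,"wrist",s));print(n,"rail x,y",round(float(p@EX-RC),2),round(float(p@EY-RY),2),"ang",round(float(np.degrees(np.arctan2(d[1],d[0])))%180,2))
rep("plate front",edge(gr,(284,213.5),(367,214),w=3),31)
rep("plate left",edge(gr,(283,215),(284,285),w=3),31)
rep("plate right",edge(gr,(368,215),(366,280),w=3),31)
rep("rec front",edge(g,(397,212),(476,212.5),w=3),26)
rep("rec left",edge(g,(396.5,214),(393,280),w=3),26)
rep("rec right",edge(g,(478,215),(463,325),w=4),26)
rep("fitL front",edge(gr,(182,215),(219,215),w=3),26)
rep("fitL right",edge(gr,(220.5,218),(228,290),w=3),26)
E
python3 al.py
```

```text
plate front rail x,y 35.81 47.62 ang 104.77
plate left rail x,y 17.4 68.52 ang 14.75
plate right rail x,y 20.9 32.63 ang 14.82
rec front rail x,y 36.43 -4.99 ang 104.78
rec left rail x,y 19.94 19.46 ang 15.1
rec right rail x,y -1.24 -19.32 ang 14.94
fitL front rail x,y 34.68 106.89 ang 104.06
fitL right rail x,y 13.2 97.42 ang 14.86
```

```bash
cat >> al.py <<'E'
e=edge(gr,(284,213.5),(367,214),w=3);print("rows",e[::6,1].round(1))
for x in(300,350): print(x,gr[208:220,x])
E
python3 al.py | tail -3
```

```text
rows [215.  215.1 214.7 214.8 214.9]
300 [138 137 137 136 130 117 120 143 163 163 163 163]
350 [138 138 137 137 130 118 120 143 164 163 163 163]
```

The detected edge is the plate's top edge, so the plate needs -0.85 mm across and about 50.5 mm along (tool +y). Yaw matches. Sliding with light pressure.

>>> servo_tool(
  motion=[
    [8,-0.2,1,0.2,0,0,0],
    [8,-0.2,2,0.2,0,0,0],
    [8,-0.2,2,0.2,0,0,0],
    [8,-0.2,2,0.2,0,0,0],
    [8,0,2,0.2,0,0,0],
  ],
)

```text
time: 14.15
tool_pos: [560.8, -10.0, 39.9]
tcp_rot: [-179.8, -0.5, 14.8]
ft_force: [-0.8, 1.8, 2.7]
finger_gap: 11.2
```

Run:
```python
from h import *
goto(0,39.8)
```

```text
t 14.15 pos [560.78 -10.    39.89] rot [-179.79   -0.5    14.84] F [-0.8  1.8  2.7] gap 11.2
shift [-1.35 41.26 -0.08] turn [ 0.0015 -0.0052  0.0006]
```

>>> servo_tool(
  motion=[
    [8,-0.6,2,0.2,0,-0.003,0],
    [8,-0.6,2,0.2,0,-0.003,0],
    [8,-0.6,2,0.2,0,-0.003,0],
    [8,-0.5,2,0.2,0,0,0],
    [8,-0.3,2,0.2,0,0,0],
  ],
)

```text
time: 14.65
tool_pos: [562.1, -21.3, 39.7]
tcp_rot: [-179.8, -0.1, 14.8]
ft_force: [-0.5, 2.2, 3.8]
finger_gap: 11.0
```

Run:
```python
from h import *
goto(0,39.8)
```

```text
t 14.65 pos [562.06 -21.28  39.7 ] rot [-1.7981e+02 -7.0000e-02  1.4840e+01] F [-0.5  2.2  3.8] gap 11.0
shift [ 0.3  30.02 -0.19] turn [0.002  0.0023 0.0006]
```

>>> servo_tool(
  motion=[
    [8,0,2,0.2,0,0.001,0],
    [8,-0.1,2,0.2,0,0,0],
    [8,-0.1,2,0.2,0,0,0],
    [8,-0.1,2,0.2,0,0,0],
    [8,-0.1,2,0.2,0,0,0],
  ],
)

```text
time: 15.15
tool_pos: [564.8, -31.0, 39.6]
tcp_rot: [-179.7, -0.2, 14.8]
ft_force: [0.2, 3.2, 6.2]
finger_gap: 11.4
```

Run:
```python
from h import *
goto(0,39.8)
```

```text
t 15.15 pos [564.81 -30.95  39.63] rot [-179.74   -0.2    14.84] F [0.2 3.2 6.2] gap 11.4
shift [ 0.11 19.97 -0.25] turn [ 0.0008 -0.0001  0.0007]
```

>>> servo_tool(
  motion=[
    [8,-0.05,2,0.1,0,0,0],
    [8,-0.1,2,0.1,0,0,0],
    [8,-0.1,2,0.1,0,0,0],
    [8,-0.1,2,0.1,0,0,0],
    [8,-0.1,2,0.1,0,0,0],
    [8,-0.1,2,0.1,0,0,0],
    [8,-0.1,1,0.1,0,0,0],
  ],
)

```text
time: 15.85
tool_pos: [568.0, -44.3, 39.5]
tcp_rot: [-179.7, -0.2, 14.8]
ft_force: [-0.4, 2.9, 5.4]
finger_gap: 11.4
```

Run:
```python
from h import *
goto(0,39.8)
```

```text
t 15.85 pos [567.98 -44.34  39.54] rot [-179.69   -0.25   14.84] F [-0.4  2.9  5.4] gap 11.4
shift [ 0.48  6.21 -0.29] turn [-0.0001 -0.0008  0.0006]
```

>>> servo_tool(
  motion=[
    [8,0.15,1,0.15,0,0,0],
    [8,0.15,1,0.15,0,0,0],
    [8,0.1,1,0.15,0,0,0],
    [8,0,0.7,0.15,0,0,0],
  ],
)

```text
time: 16.25
tool_pos: [569.4, -48.1, 39.5]
tcp_rot: [-179.6, -0.2, 14.8]
ft_force: [-1.0, 3.4, 4.9]
finger_gap: 11.2
```

Run:
```python
from h import *
goto(0,39.8)
```

```text
t 16.25 pos [569.42 -48.11  39.46] rot [-179.65   -0.25   14.82] F [-1.   3.4  4.9] gap 11.2
shift [ 0.06  2.2  -0.36] turn [-0.0009 -0.0008  0.0003]
```

>>> servo_tool(
  motion=[
    [8,0,0.5,0.2,0,0,0],
    [8,0,0.5,0.3,0,0,0],
    [8,0,0.4,0.3,0,0,0],
    [8,0,0.4,0.3,0,0,0],
  ],
)

```text
time: 16.65
tool_pos: [568.8, -50.6, 37.2]
tcp_rot: [-179.6, -0.1, 14.8]
ft_force: [-0.6, 0.4, -2.1]
finger_gap: 11.7
```

Run:
```python
from h import *
goto(0,39.8)
```

```text
t 16.65 pos [568.83 -50.62  37.18] rot [-1.7964e+02 -1.2000e-01  1.4810e+01] F [-0.6  0.4 -2.1] gap 11.7
shift [ 1.27 -0.1  -2.62] turn [-0.0011  0.0014  0.0001]
```

It dropped in (z 37.2, no contact force). Following it down gently to the floor (~z 35).

>>> servo_tool(
  motion=[
    [8,0.4,0,0.4,0,0,0],
    [8,0.3,0,0.4,0,0,0],
    [8,0.2,0,0.4,0,0,0],
    [8,0,0,0.3,0,0,0],
  ],
)

```text
time: 17.05
tool_pos: [568.7, -50.9, 34.8]
tcp_rot: [-179.6, 0.0, 14.8]
ft_force: [-2.8, 1.0, 4.6]
finger_gap: 11.3
```

Run:
```python
from h import *
goto(0,34.8)
```

```text
t 17.05 pos [568.65 -50.94  34.81] rot [-1.7962e+02  3.0000e-02  1.4790e+01] F [-2.8  1.   4.6] gap 11.3
shift [ 1.52 -0.34  0.01] turn [-0.0015  0.004  -0.0002]
```

>>> servo_tool(
  motion=[
    [8,0.4,0,0.2,0,0.002,0],
    [8,0.4,0,0.2,0,0.001,0],
    [8,0.3,0,0.3,0,0,0],
  ],
)

```text
time: 17.35
tool_pos: [569.9, -50.9, 34.7]
tcp_rot: [-179.6, -0.2, 14.8]
ft_force: [-3.0, 0.5, 5.3]
finger_gap: 11.2
```

Run:
```python
from h import *
goto(0,34.5)
s=sense();im=snapshot("wrist");cv2.imwrite("pics/w4.png",im);np.save("w4.npy",np.r_[s["tool_pos"],s["tcp_rot"]])
cv2.imwrite("pics/w4c.png",cv2.resize(im[170:320,220:440],None,fx=3.5,fy=3.5,interpolation=cv2.INTER_CUBIC))
```

```text
t 17.35 pos [569.88 -50.88  34.74] rot [-1.7965e+02 -1.6000e-01  1.4790e+01] F [-3.   0.5  5.3] gap 11.2
shift [ 0.31 -0.6   0.25] turn [-0.0009  0.0007 -0.0002]
```

View pics/w4c.png

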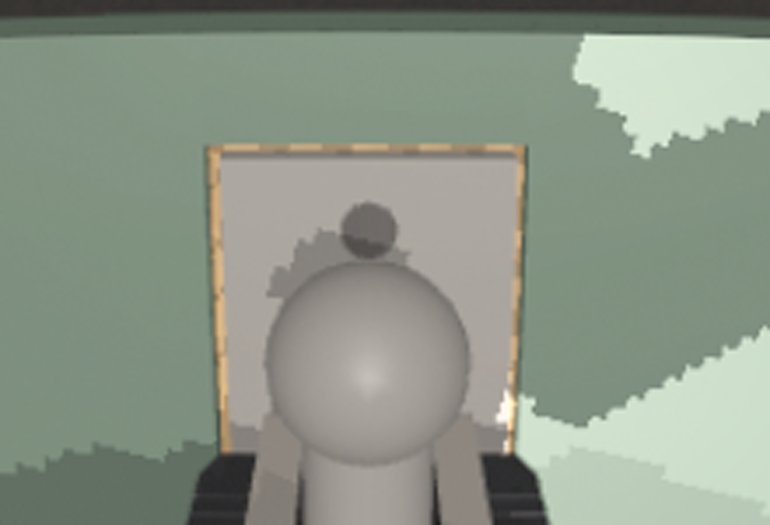

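The plate sits in the recess with an even bare-wood margin on all visible sides. Unload and release.

>>> servo_tool(
  motion=[
    [8,0,0,0,0,0,0],
    [14,0,0,0,0,0,0],
    [20,0,0,0,0,0,0],
    [30,0,0,0,0,0,0],
    [45,0,0,0,0,0,0],
    [60,0,0,0,0,0,0],
    [60,0,0,0,0,0,0],
    [60,0,0,0,0,0,0],
  ],
)

```text
time: 18.2
tool_pos: [570.3, -50.8, 34.1]
tcp_rot: [-179.7, -0.2, 14.8]
ft_force: [-0.4, -0.2, -0.4]
finger_gap: 60.0
```

>>> servo_tool(
  motion=[
    [60,0,0,-4,0,0,0],
    [60,0,0,-10,0,0,0],
    [60,0,0,-16,0,0,0],
    [60,0,0,-18,0,0,0],
    [60,0,0,-18,0,0,0],
    [60,0,0,-18,0,0,0],
    [60,0,0,-18,0,0,0],
    [60,0,0,-12,0,0,0],
    [60,0,0,-4,0,0,0],
    [60,0,0,0,0,0,0],
  ],
)

```text
time: 19.2
tool_pos: [570.7, -51.8, 162.8]
tcp_rot: [-179.7, -0.4, 14.8]
ft_force: [-0.5, 0.3, 0.2]
finger_gap: 59.8
```

Run:
```python
from h import *
goto(0,160)
im=snapshot("wrist");cv2.imwrite("pics/w5.png",im)
b=snapshot("side");c=snapshot("top");cv2.imwrite("pics/side5.png",b);cv2.imwrite("pics/top5.png",c)
B=cv2.resize(b[160:310,270:390],None,fx=2.666,fy=2.666,interpolation=cv2.INTER_CUBIC)[:400,:320]
cv2.imwrite("pics/c5.png",np.hstack([im[60:460,160:620],B]))
```

```text
t 19.2 pos [570.66 -51.76 162.81] rot [-179.75   -0.39   14.79] F [-0.5  0.3  0.2] gap 59.8
shift [-0.23 -1.64  2.82] turn [ 0.0008 -0.0033 -0.0001]
```

View pics/c5.png

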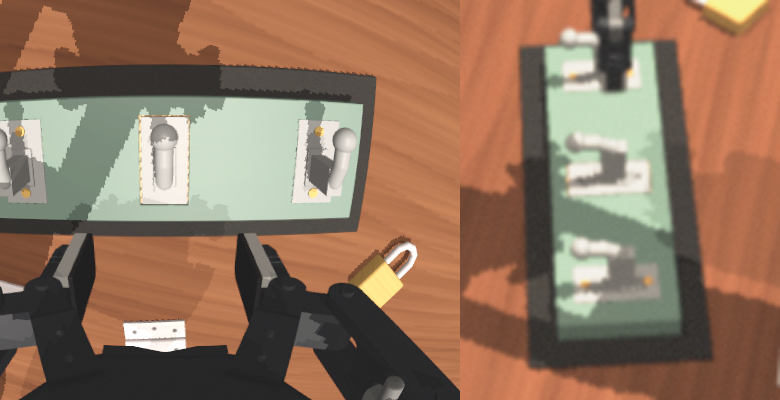

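The hook sits in the recess, same way up as its neighbours, with an even margin and the gripper clear. A quick bystander comparison, then hand in.

Run:
```python
from h import *
a,b=cv2.imread("pics/side0.png"),cv2.imread("pics/side5.png")
for n,(x,y) in dict(padlock=(370,160),jar=(221,308),hA=(402,293),hB=(411,232)).items():
    t=a[y-22:y+22,x-22:x+22];r=cv2.matchTemplate(b[y-34:y+34,x-34:x+34],t,cv2.TM_CCOEFF_NORMED);print(n,cv2.minMaxLoc(r)[1:2],np.array(cv2.minMaxLoc(r)[3])-12)
s=sense();print(s["time"],s["ft_force"].round(1));print(hand_in())
```

```text
padlock (0.9984859824180603,) [0 0]
jar (0.999595582485199,) [0 0]
hA (0.914689302444458,) [0 0]
hB (0.9046711921691895,) [0 0]
19.35 [-0.1  0.1  0.7]
the job is handed in; nothing more can be done
None
```

The hook is in the middle recess, released and handed in at 19.35 s. I set it down flat on the painted face on the +y side of the recess, prong the same way as the other two. From there I slid it about 50 mm without lifting until it dropped in.

- **Force:** the readings I took showed about 3.5 N at touchdown, and 4 to 8 N (hook's weight included) while sliding and seating. The highest I saw was about 15 N, on the bare counter while I was working out the grasp.
- **Seating:** the tool fell about 4.7 mm from the face to the recess floor, against 5 mm nominal. That is within the mat's give and sensor noise. I judged flushness from this drop, the contact force and the pictures, and did not measure it directly.
- **Fit:** the last pictures show an even bare-wood margin round the plate, with the gripper clear. During the drop the hook shifted about 1.3 mm across the rail and may have touched one recess wall, with about 3 N sideways; I re-centred it before letting go.
- **Padlock, hinges and jar:** none moved, with 0 px shift in the side view. The hinges matched a little less closely (0.90 to 0.91), most likely because of the arm's shadow.

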